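Rock the stuck heel block out of the shoe jig

ROBOT

A 7-joint arm with a two-finger parallel gripper is mounted at the origin on a cart in front of the work surface, level with it; the furniture and walls round the work are solid. World frame = base frame: x ahead of the robot, y to its left, z up, the work surface at z = 0. Lengths are in m, angles in rad, forces in N, time in s.
With the tool pointing down it reaches from about 0.425 to 0.925 m from the base axis. Payload 6.8 kg.
Tool frame: the origin (TCP) lies at the centre of the arm's flange, where the gripper is bolted on; the fingertips stand 173 mm ahead of it and the grasp point (between the pads) lies 155 mm ahead of it; z points along the fingers, y is the direction in which the jaws open and shut (so a half turn about z gives the same grasp; the last joint's range is limited). The gripper opens to 85 mm and grips with 20 to 120 N. Pads are 22 mm wide; open, the fingers measure 114 mm over their backs; the gripper's body (76 mm by 85 mm) begins 54 mm behind the grasp point. The pads swing forward as they close: fully open they stand 13 mm farther back than shut.
Start: joints at [-1.389, 0.477, 0.022, 1.555, -0.011, 1.109, -0.083], TCP at [0.193, 0.647, 0.405] pointing down, gripper open.
Joint ranges: [-2.96, 2.96], [-0.34, 2.1], [-1.41, 1.46], [0.24, 2.44], [-1.37, 4.51], [0.17, 1.92], [-2.96, 2.96]. Speed limits (rad/s): [2.39, 2.39, 3.14, 3.14, 3.14, 3.14, 3.14].

INTERFACE

Orientations are given as a rotation vector (axis times angle).
In Python, from bench import observe, read_camera, job_done gives the robot as it stands.
- The arm moves only by the shell command python3 -m jog 'ROWS' [OPENING]. ROWS is JSON, a list of rows, each an object of numbers: "dx", "dy", "dz": the shift along the tool's x, y, z in mm; "twist": the turn about the tool's z in degrees. In form: [{"dx": .., "dy": .., "dz": .., "twist": ..}, ...]. A call has 1 to 10 rows; each row is the pose to reach, as a shift and turn from the pose commanded when the call began, along the tool's axes at that moment; what a row does not reach only later rows make up. A row lasts 1/10 s, in which the tool goes at most 50 mm and 8.59 degrees, less where a joint would pass 70% of its speed; a pose out of reach is approached as far as the arm can. A call with a gripper value outside its range is refused whole. OPENING is the finger opening in mm, from 0 to 85.4, set as the call begins (- or left out, the last holds). The fingers move at their own pace and stop on an object; the grip force is fixed at half the most. Time passes only in rows, so rows that repeat a pose let the fingers close. It gives the time, the measured TCP pose, the force and the opening at its end, in the units of the state.
- observe(): the state, without advancing time (a new reading comes with each control period).
- read_camera(name): name is "scene" or "side" or "wrist"; returns a dict with "color" (384x512x3 uint8, red, green, blue), "depth" (384x512 float32, m along the optical axis (not along the pixel's ray), 0 where there is no reading), "fx", "fy", "cx", "cy" (pixels), "R" (3x3) and "t" (3): a world point X has camera coordinates R X + t; the wrist camera has in their place "mount" (4x4, takes a point from camera to tool coordinates, whose origin is the TCP and whose axes are the flange's). Camera axes: x right, y down, z forward; pixel columns grow to the right and rows downward; lengths in m; the calibration is good to about 2 mm. A picture is of the moment at which its call begins: read the wrist's pose just before it.
- job_done(): hands the job in, once; it reports no verdict.
The state is a dict: "time_s": time; "joint_pos": joint angles; "dq": joint speeds; "joint_torque": joint torques, N m; "ee_pos": TCP position; "tcp_rot": TCP orientation; "force": force on the tool from outside, world axes, zero at the start; "wrist_torque": the same for the moment, N m; "finger_gap": finger opening in m.
Only numpy, scipy, OpenCV 4.12 (cv2) and the standard library are available. Lean on these libraries where they do the work, as an engineer would, in place of code of your own. Each camera call takes 0.05 s, during which the arm holds its last target. There are 200 camera calls.

TASK

Get the shoe jig ready for the next size: first clear its bed plate, putting the white thread spool into the tray with the other thread spools and the black marker into the tray with the other marker. Then take the white heel block by its orange grip and rock it several times from side to side between the two blue cheeks that pinch it, letting it walk up a little with each swing until it comes free, without yanking it. Finish with the block still held in the gripper, upright and just clear above its nest (a finger's width or two over the cheeks), and leave everything else where it is.

Things in the scene. Friction and masses are not known exactly. Their poses are not given: they have to be found in the camera images.
- jig: Fixed shoe jig: aluminium bed plate 280 (x) x 180 (y) x 10 mm on the table; origin under its centre, z up, plate top at z = 10 mm. The strays lie on its -x half, in either order. Near its +x end is the nest: two blue cheeks 60 mm long in x, inner faces at y = +28 and -28 mm, outer at +48 and -48, tops 32 mm above the plate, and two steel end stops 20 mm high, 1.5 mm off the block in x.
- seat (a point): Centre of the nest floor, at x = 85, y = 0, z = 10 mm of the jig, axes as the jig's. The block is out of the plungers' grip once it has risen about 27 mm from here, and clear of the cheeks above 32 mm.
- pinch_left (a point): Where the left cheek's spring plunger presses on the block: 25 mm to +y of the seat and 22 mm above it, axes as the jig's. Its round rubber nose (34 mm long in x, radius 7 mm) holds the block's side with 16 to 25 N of friction. A straight pull must beat both noses at once (32 to 50 N); tilting the block about the line of one nose slides only the other side up.
- pinch_right (a point): The same for the right cheek: 25 mm to -y of the seat, 22 mm above it. Leaning the block's top to +y about the left pinch lifts its right side; leaning the top to -y about this pinch lifts its left side. Done in turn, the block walks up.
- heel_block: Loose heel block, 0.3 to 0.5 kg, 112 mm high, seated in the nest with its axes along the jig's; origin at the centre of its underside, z up. White tongue 44 (x) x 50 (y) x 44 mm in the nest; above it a white V-shaped heel stop (z = 44 to 68 mm, 111 mm wide in y, x = -46 to +22 mm); on top the orange grip. Rock it about its x axis, top towards +y and -y, about 0.1 rad each way.
- grip (a point): Middle of the orange grip, 92 mm above the heel block's origin, axes as the block's. The grip is a slab 24 mm thick in y, 46 mm long in x, z = 68 to 112 mm of the block; take it across the 24 mm (fingers closing along y).
- thread_tray: Fixed grey open tray with two thread spools in it (they stand at y = +60 to +65 mm). Outside 130 (x) x 190 (y) x 30 mm, walls and floor 4 mm; origin under its centre, z up. The part from y = -90 to +25 mm is empty. The two trays look alike and may stand on either side of the jig.
- pen_tray: Fixed grey open tray, same size and axes as the thread tray, with a silver marker in it lying along y at x = +35 mm. The part x < +15 mm is empty.
- spool_white: Stray: white thread spool with dark grey flanges, 38 mm across, 50 mm high, 35 g, standing on the jig's bed plate; origin at the centre of its underside, z up.
- marker_black: Stray: black marker, 134 mm long, 11 mm thick, 14 g, lying on the jig's bed plate; origin under its middle, z up. Its long axis lies in its own x-y plane along (0.94, -0.34), that is 0.35 rad clockwise of its x axis.
- spool_pink: Pink thread spool, 38 mm across, 50 mm high, standing in the thread tray; origin under its centre.
- spool_navy: Navy thread spool, same size, standing in the thread tray; origin under its centre.
- marker_silver: Silver marker, 131 mm long, 12 mm thick, lying in the pen tray; origin under its middle.
- glue_jar: Bystander: amber glue jar with black top, 60 mm across, 92 mm high; origin under its middle.
- stamp: Bystander: wooden hand stamp, 60 mm high; origin under its middle.
- counter: Bystander: grey hand tally counter, 72 x 58 x 23 mm; origin under its middle.
There are look-alikes about, which are no part of the job. What is shaped like the spool_white but green or red is not meant.

How it is judged:
By the outcome, as a careful person would: the job done as asked, in the order asked, and still so for the second after the job is handed in, while the arm keeps its last pose, push and grip.
It also fails if it takes over 70 s, if anything falls off the work surface, if the arm or the gripper's body presses on something with over 40 N, if the wrist force passes 120 N, or if a joint passes its speed limit or range.

## Working session

There is one attempt and no reset: what is moved stays moved. The work goes in short steps, Python scripts to look and compute and a shell command to move; the robot and the scene stay as the last step left them, time stands still between calls to the robot, and variables do not carry over. Pictures are saved under pics/ and viewed, about 8 in all and at most 12, crops included, and the job is handed in when it is done.

```bash
mkdir -p pics; ls; cat > h.py <<'E'
import numpy as np, cv2
from bench import observe, read_camera, job_done
from scipy.spatial.transform import Rotation as Ro
def grab(n):
    s=observe(); c=read_camera(n)
    if n=="wrist":
        T=np.eye(4);T[:3,:3]=Ro.from_rotvec(s["tcp_rot"]).as_matrix();T[:3,3]=s["ee_pos"]
        M=T@np.array(c["mount"])
    else:
        M=np.eye(4);R=np.array(c["R"]);M[:3,:3]=R.T;M[:3,3]=-R.T@np.array(c["t"])
    c["M"]=M; return c
def cloud(c):
    h,w=c["depth"].shape;u,v=np.meshgrid(np.arange(w),np.arange(h));d=c["depth"]
    P=np.stack([(u-c["cx"])/c["fx"]*d,(v-c["cy"])/c["fy"]*d,d],-1)
    P=P@c["M"][:3,:3].T+c["M"][:3,3]; P[d==0]=np.nan; return P
def ray(c,u,v,z):
    d=c["M"][:3,:3]@np.array([(u-c["cx"])/c["fx"],(v-c["cy"])/c["fy"],1]);o=c["M"][:3,3]
    return o+d*(z-o[2])/d[2]
def save(c,n): cv2.imwrite("pics/"+n,c["color"][:,:,::-1])
E
python3 - <<'E'
from h import *
import pickle
s=observe();print({k:np.round(v,3) for k,v in s.items()})
ims=[]
for n in["scene","side","wrist"]:
    c=grab(n);pickle.dump(c,open(n+"0.pkl","wb"));ims.append(c["color"]);print(n,np.round(c["M"],3).tolist(),c["fx"])
    save(c,n+"0.png")
E
```

```text
pics
{'time_s': np.float64(0.0), 'joint_pos': array([-1.389,  0.478,  0.022,  1.556, -0.012,  1.109, -0.083]), 'dq': array([ 0.002, -0.   ,  0.001,  0.   , -0.001, -0.   ,  0.002]), 'joint_torque': array([-0.0000e+00, -5.9647e+01,  1.6080e+00, -2.8119e+01,  1.3000e-02,
        1.0000e-02, -0.0000e+00]), 'ee_pos': array([0.193, 0.647, 0.404]), 'tcp_rot': array([-4.540e-01, -3.109e+00,  3.000e-03]), 'force': array([-0.37 , -0.419, -0.255]), 'wrist_torque': array([ 0.014, -0.004,  0.017]), 'finger_gap': np.float64(0.085)}
scene [[0.541, -0.49, 0.684, -0.325], [-0.841, -0.325, 0.433, -0.573], [0.01, -0.809, -0.588, 0.835], [0.0, 0.0, 0.0, 1.0]] 347.47626762129755
side [[-0.931, -0.197, 0.307, 0.174], [-0.365, 0.485, -0.795, 0.987], [0.008, -0.852, -0.524, 0.761], [0.0, 0.0, 0.0, 1.0]] 350.45214246612346
wrist [[0.286, 0.909, 0.305, 0.113], [0.958, -0.27, -0.093, 0.669], [-0.002, 0.318, -0.948, 0.373], [0.0, 0.0, 0.0, 1.0]] 310.44883864921434
```

View pics/scene0.png

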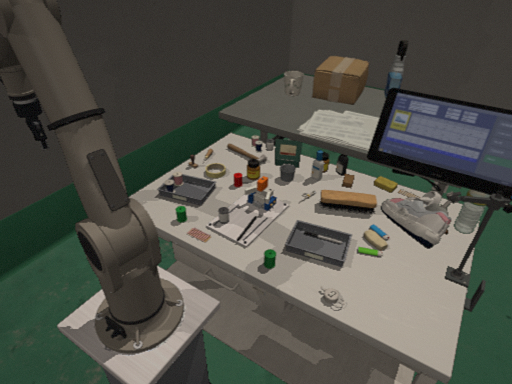

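View pics/side0.png

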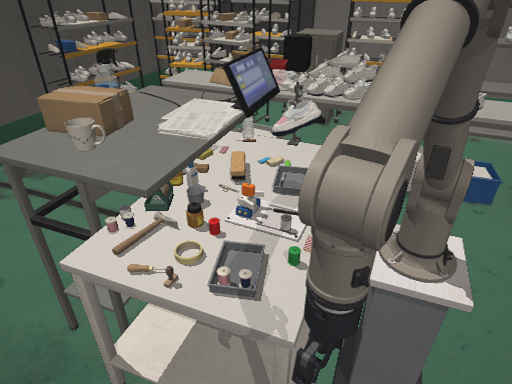

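The scene view shows the jig near (250,212), with the white spool at (224,215), black marker at (247,230) and orange grip at (262,184). The thread tray is at (188,189) and the pen tray at (318,243). The side view agrees. Next I'll measure from the depth images.

```bash
python3 - <<'E'
from h import *
import pickle
for n in["scene","side"]:
    c=pickle.load(open(n+"0.pkl","rb"));P=cloud(c);hsv=cv2.cvtColor(c["color"],cv2.COLOR_RGB2HSV)
    z=P[...,2]
    H,S,V=hsv[...,0].astype(int),hsv[...,1],hsv[...,2]
    def rep(nm,m,mn=12):
        k,l,st,ce=cv2.connectedComponentsWithStats(m.astype(np.uint8))
        for i in range(1,k):
            if st[i,4]>=mn:
                q=P[l==i];print(n,nm,np.round(ce[i]),st[i,4],"med",np.round(np.nanmedian(q,0),3),"lo",np.round(np.nanpercentile(q,3,0),3),"hi",np.round(np.nanpercentile(q,97,0),3))
    ok=(P[...,0]>0.2)&(P[...,0]<1.1)&(abs(P[...,1])<0.7)&(z>0.003)&(z<0.2)
    rep("orange",ok&(H>=3)&(H<=14)&(S>190)&(V>120)&(z>.06))
    rep("blue",ok&(H>=100)&(H<=125)&(S>100)&(V>40))
    # tray by height & grey, oriented rectangles
    g=ok&(S<60)&(V>50)&(V<130)&(z>0.015)&(z<0.04)
    k,l,st,ce=cv2.connectedComponentsWithStats(g.astype(np.uint8))
    for i in range(1,k):
        if st[i,4]>150:
            q=P[l==i][:,:2].astype(np.float32)*1000;print(n,"tray",np.round(ce[i]),st[i,4],cv2.minAreaRect(q))
c=pickle.load(open("scene0.pkl","rb"));a=c["color"][145:275,145:365];b=pickle.load(open("side0.pkl","rb"))["color"][160:300,190:330]
a=cv2.resize(a,None,fx=3.6,fy=3.6,interpolation=cv2.INTER_CUBIC);cv2.imwrite("pics/crop0.png",a[:,:,::-1])
E
```

```text
scene orange [262. 180.] 31 med [ 0.583 -0.027  0.121] lo [ 0.569 -0.035  0.117] hi [ 0.606 -0.018  0.123]
scene blue [319. 155.] 43 med [ 0.882 -0.121  0.119] lo [ 0.878 -0.131  0.096] hi [ 0.896 -0.111  0.131]
scene blue [251. 198.] 34 med [0.567 0.013 0.033] lo [0.563 0.003 0.016] hi [0.587 0.021 0.044]
scene blue [269. 203.] 58 med [ 0.571 -0.066  0.039] lo [ 0.559 -0.072  0.015] hi [ 0.612 -0.055  0.043]
scene blue [378. 230.] 64 med [ 0.684 -0.45   0.01 ] lo [ 0.665 -0.473  0.005] hi [ 0.702 -0.424  0.015]
scene tray [188. 188.] 194 ((501.57720947265625, 274.0892333984375), (139.85354614257812, 194.44554138183594), 11.890138626098633)
scene tray [318. 241.] 373 ((506.7648010253906, -300.7685546875), (139.71746826171875, 194.84127807617188), 10.842029571533203)
side orange [248. 189.] 125 med [ 0.59  -0.012  0.105] lo [ 0.574 -0.025  0.082] hi [ 0.61  -0.008  0.121]
side blue [264. 159.] 26 med [ 0.686 -0.447  0.009] lo [ 0.673 -0.472  0.005] hi [ 0.698 -0.421  0.012]
side blue [191. 164.] 18 med [ 0.884 -0.111  0.102] lo [ 0.88  -0.118  0.095] hi [ 0.894 -0.105  0.111]
side blue [258. 202.] 19 med [ 0.566 -0.053  0.032] lo [ 0.564 -0.064  0.017] hi [ 0.571 -0.048  0.041]
side blue [244. 212.] 96 med [0.591 0.024 0.032] lo [0.567 0.01  0.012] hi [0.619 0.028 0.042]
side blue [129. 222.] 39 med [0.943 0.226 0.023] lo [0.935 0.216 0.009] hi [0.952 0.232 0.036]
side blue [245. 283.] 38 med [0.452 0.341 0.025] lo [0.447 0.332 0.014] hi [0.462 0.343 0.039]
side tray [237. 267.] 468 ((502.64471435546875, 277.9432678222656), (132.9524688720703, 195.9236602783203), 12.631664276123047)
```

View pics/crop0.png

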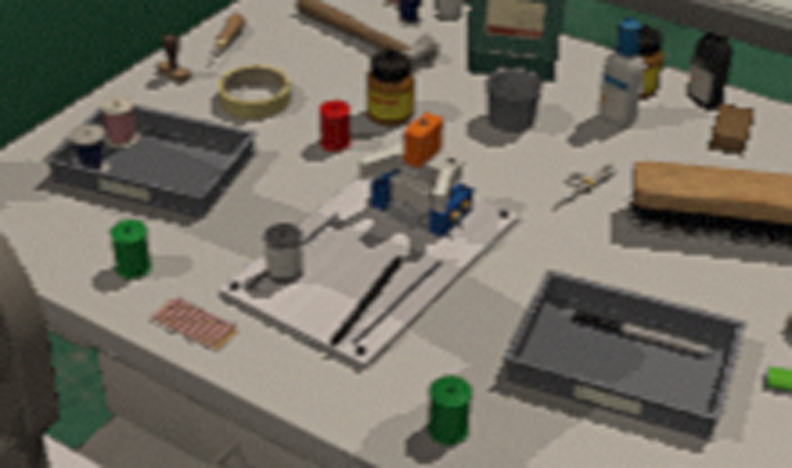

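The crop shows the spool (upper left), black marker and a dark slot or line on the plate. Navy and pink are at the far +y end of the left tray, so both trays have a yaw of about +12°. I'll move over the jig for a wrist view.

```bash
python3 -m jog '[{"dx":-20,"dy":-23},{"dx":-50,"dy":-57},{"dx":-82,"dy":-94},{"dx":-115,"dy":-131},{"dx":-148,"dy":-168},{"dx":-181,"dy":-205},{"dx":-214,"dy":-242},{"dx":-247,"dy":-280},{"dx":-280,"dy":-318},{"dx":-313,"dy":-356}]'; python3 -m jog '[{"dx":-33,"dy":-38},{"dx":-66,"dy":-76},{"dx":-98,"dy":-112},{"dx":-125,"dy":-145},{"dx":-141,"dy":-163},{"dx":-141,"dy":-163},{"dx":-141,"dy":-163}]'
python3 - <<'E'
from h import *
import pickle
c=grab("wrist");pickle.dump(c,open("wrist1.pkl","wb"))
cv2.imwrite("pics/wrist1.png",cv2.resize(c["color"],(768,576),interpolation=cv2.INTER_CUBIC)[:,:,::-1])
P=cloud(c);hsv=cv2.cvtColor(c["color"],cv2.COLOR_RGB2HSV);H,S,V=[hsv[...,i].astype(int) for i in range(3)];z=P[...,2]
def rep(nm,m,mn=40):
    m=m.astype(np.uint8);k,l,st,ce=cv2.connectedComponentsWithStats(m)
    for i in range(1,k):
        if st[i,4]>=mn:
            q=P[l==i];q=q[~np.isnan(q[:,0])];print(nm,np.round(ce[i]),st[i,4],"z",np.round(np.median(q[:,2]),3),"rect",np.round(np.hstack([np.ravel(t) for t in cv2.minAreaRect((q[:,:2]*1000).astype(np.float32))]),1))
ok=(P[...,0]>0.2)&(P[...,0]<.9)
rep("orangetop",ok&(H>=3)&(H<=14)&(S>150)&(z>.11))
rep("blue",ok&(H>=100)&(H<=125)&(S>100)&(V>40)&(z>.03))
rep("spooltop",ok&(z>.052)&(z<.066)&(S<60))
rep("dark",ok&(V<55)&(z>.012)&(z<.03))
rep("tray",ok&(S<60)&(V>40)&(V<130)&(z>0.022)&(z<0.036)&(abs(P[...,1])>.15),150)
s=c["M"];print(np.round(s,3).tolist())
E
```

```text
[[0.286, 0.909, 0.305, 0.113], [0.958, -0.271, -0.093, 0.669], [-0.002, 0.318, -0.948, 0.373], [0.0, 0.0, 0.0, 1.0]]invalid input
invalid input
```

View pics/wrist1.png

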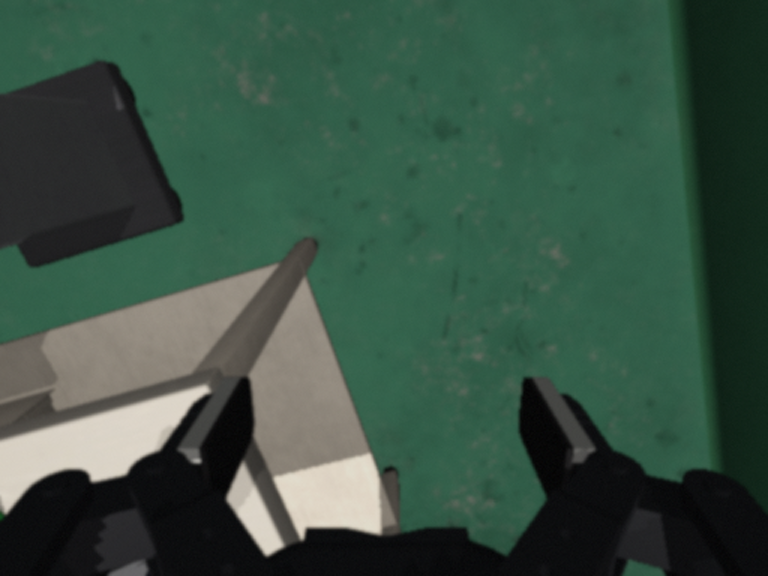

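The view is unchanged: the arm didn't move because the input was refused. It probably needs all four keys in each row.

```bash
python3 -m jog '[{"dx":-20,"dy":-23,"dz":0,"twist":0},{"dx":-50,"dy":-57,"dz":0,"twist":0},{"dx":-82,"dy":-94,"dz":0,"twist":0},{"dx":-115,"dy":-131,"dz":0,"twist":0},{"dx":-148,"dy":-168,"dz":0,"twist":0},{"dx":-181,"dy":-205,"dz":0,"twist":0},{"dx":-214,"dy":-242,"dz":0,"twist":0},{"dx":-247,"dy":-280,"dz":0,"twist":0},{"dx":-280,"dy":-318,"dz":0,"twist":0},{"dx":-313,"dy":-356,"dz":0,"twist":0}]'; python3 -m jog '[{"dx":-33,"dy":-38,"dz":0,"twist":0},{"dx":-66,"dy":-76,"dz":0,"twist":0},{"dx":-98,"dy":-112,"dz":0,"twist":0},{"dx":-125,"dy":-145,"dz":0,"twist":0},{"dx":-141,"dy":-163,"dz":0,"twist":0},{"dx":-141,"dy":-163,"dz":0,"twist":0},{"dx":-141,"dy":-163,"dz":0,"twist":0}]'
cat > meas.py <<'E'
from h import *
import pickle,sys
c=grab("wrist");pickle.dump(c,open(sys.argv[1]+".pkl","wb"))
cv2.imwrite("pics/%s.png"%sys.argv[1],cv2.resize(c["color"],(768,576),interpolation=cv2.INTER_CUBIC)[:,:,::-1])
P=cloud(c);hsv=cv2.cvtColor(c["color"],cv2.COLOR_RGB2HSV);H,S,V=[hsv[...,i].astype(int) for i in range(3)];z=P[...,2]
def rep(nm,m,mn=40):
    m=m.astype(np.uint8);k,l,st,ce=cv2.connectedComponentsWithStats(m)
    for i in range(1,k):
        if st[i,4]>=mn:
            q=P[l==i];q=q[~np.isnan(q[:,0])];print(nm,np.round(ce[i]),st[i,4],"z",np.round(np.median(q[:,2]),3),"rect",np.round(np.hstack([np.ravel(t) for t in cv2.minAreaRect((q[:,:2]*1000).astype(np.float32))]),1))
ok=(P[...,0]>0.2)&(P[...,0]<.9)
rep("orangetop",ok&(H>=3)&(H<=14)&(S>150)&(z>.11))
rep("blue",ok&(H>=100)&(H<=125)&(S>100)&(V>40)&(z>.03))
rep("spooltop",ok&(z>.052)&(z<.066)&(S<60))
rep("dark",ok&(V<55)&(z>.012)&(z<.03))
rep("tray",ok&(S<60)&(V>40)&(V<130)&(z>0.022)&(z<0.036)&(abs(P[...,1])>.15),150)
s=observe();R=Ro.from_rotvec(s["tcp_rot"]).as_matrix();print(s["time_s"],np.round(s["ee_pos"],4),"toolx",np.round(R[:,0],3),"tooly",np.round(R[:,1],3),"z",np.round(R[:,2],3),np.round(s["force"],1))
E
python3 meas.py wrist2
```

```text
time_s: 1.2
ee_pos: [0.3911, 0.2151, 0.4049]
tcp_rot: [0.453, 3.108, 0.001]
force: [1.9, 0.9, 0.2]
finger_gap: 0.0853
time_s: 1.9
ee_pos: [0.4791, 0.0206, 0.4046]
tcp_rot: [-0.455, -3.108, -0.0]
force: [-0.0, 0.9, -0.0]
finger_gap: 0.0854
orangetop [249. 302.] 974 z 0.121 rect [592.2 -23.8  23.7  45.1  87.2]
blue [288. 266.] 84 z 0.041 rect [609.5  18.3   8.4  29.   81.9]
spooltop [258. 118.] 1123 z 0.059 rect [428.3  34.6  36.9  37.   73.3]
spooltop [245. 257.] 826 z 0.054 rect [568.2 -22.6 107.   38.9  87.4]
dark [359.  15.] 192 z 0.021 rect [364.3 163.1  31.1   9.4  28.8]
dark [471.  58.] 211 z 0.018 rect [436.3 267.8   3.6  87.9  12.6]
dark [271.  66.] 45 z 0.013 rect [383.4  62.7   7.5   8.1  74. ]
dark [403. 138.] 369 z 0.017 rect [508.9 184.4  59.3 143.1  76.6]
dark [ 38. 104.] 350 z 0.021 rect [ 348.  -195.4   15.5   35.    79.1]
dark [180. 143.] 995 z 0.019 rect [436.4 -60.2 136.2  10.3   6.4]
dark [136. 103.] 41 z 0.013 rect [376.2 -92.3   8.1   7.9  59. ]
dark [469. 179.] 882 z 0.023 rect [566.3 251.9  15.4 113.6  10.6]
dark [ 82. 219.] 840 z 0.02 rect [ 488.8 -207.4  130.
[... 184 characters left out ...]
t [565.6  15.5  19.6   2.4  84.6]
dark [239. 238.] 489 z 0.024 rect [568.3 -33.   74.4  20.8  84.7]
dark [377. 254.] 140 z 0.022 rect [639.1 133.3  22.2   4.7  86.1]
dark [ 67. 261.] 154 z 0.013 rect [ 537.8 -260.7    7.8   50.3    8.8]
dark [494. 271.] 279 z 0.017 rect [708.8 272.5  18.2  62.    6.6]
dark [ 50. 291.] 614 z 0.023 rect [ 566.2 -291.1   18.7  185.     7.7]
dark [355. 319.] 58 z 0.022 rect [732.2  85.2   2.2  17.5  68.5]
tray [439. 126.] 1931 z 0.03 rect [509.  247.  136.5 138.8  12.5]
tray [ 55. 243.] 1306 z 0.03 rect [ 507.2 -297.7  136.3  189.3   10.5]
1.95 [0.479  0.0214 0.4045] toolx [-0.959  0.285  0.001] tooly [0.285 0.959 0.   ] z [-0.001  0.    -1.   ] [-0.2 -0.2 -0.1]
```

View pics/wrist2.png

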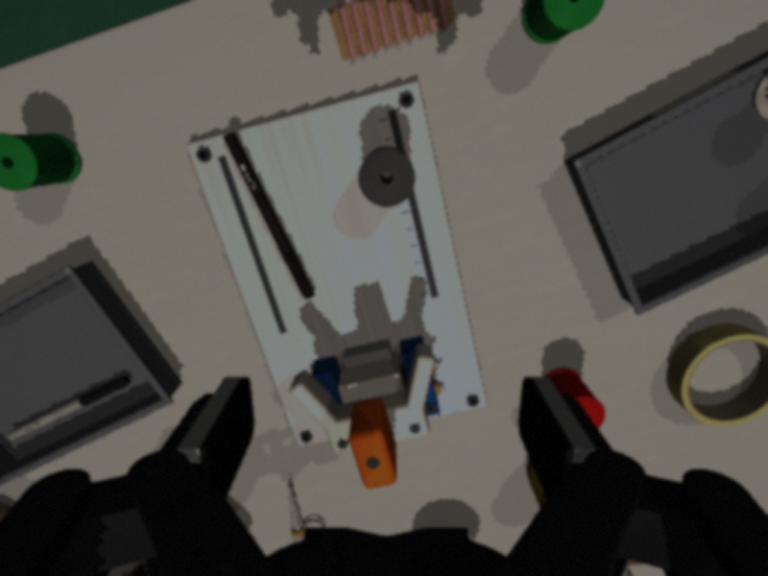

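The plate is seen clearly. The jig yaw is about -2.7°, the spool is at (428,35), the marker is at (436,-60) along +6.4°, and the grip is at (592,-24). I'll take the spool first.

```bash
python3 -m jog '[{"dx":20,"dy":-1,"dz":10,"twist":0},{"dx":45,"dy":-2,"dz":45,"twist":0},{"dx":52,"dy":-2,"dz":90,"twist":0},{"dx":52,"dy":-2,"dz":130,"twist":0},{"dx":52,"dy":-2,"dz":160,"twist":0},{"dx":52,"dy":-2,"dz":185,"twist":0},{"dx":52,"dy":-2,"dz":200,"twist":0},{"dx":52,"dy":-2,"dz":208,"twist":0},{"dx":52,"dy":-2,"dz":208,"twist":0}]'
python3 -m jog '[{"dx":0,"dy":0,"dz":0,"twist":0},{"dx":0,"dy":0,"dz":0,"twist":0},{"dx":0,"dy":0,"dz":0,"twist":0},{"dx":0,"dy":0,"dz":0,"twist":0},{"dx":0,"dy":0,"dz":0,"twist":0},{"dx":0,"dy":0,"dz":0,"twist":0}]' 20
```

```text
time_s: 2.85
ee_pos: [0.4284, 0.0345, 0.1961]
tcp_rot: [-0.451, -3.107, 0.0]
force: [0.0, 0.8, 0.0]
finger_gap: 0.0858
time_s: 3.45
ee_pos: [0.4292, 0.0338, 0.1974]
tcp_rot: [0.453, 3.108, 0.002]
force: [-1.2, 2.0, 7.5]
finger_gap: 0.034
```

```bash
python3 -m jog '[{"dx":0,"dy":0,"dz":-10,"twist":0},{"dx":0,"dy":0,"dz":-35,"twist":0},{"dx":0,"dy":0,"dz":-70,"twist":0},{"dx":-2,"dy":20,"dz":-90,"twist":0},{"dx":-5,"dy":60,"dz":-95,"twist":0},{"dx":-8,"dy":105,"dz":-95,"twist":0},{"dx":-12,"dy":150,"dz":-95,"twist":0},{"dx":-15,"dy":190,"dz":-95,"twist":0},{"dx":-17,"dy":215,"dz":-95,"twist":0},{"dx":-17,"dy":222,"dz":-95,"twist":0}]'
python3 meas.py wrist3 | egrep "tray|spool|toolx"
```

```text
time_s: 4.45
ee_pos: [0.5088, 0.2448, 0.2923]
tcp_rot: [0.447, 3.109, 0.002]
force: [-0.3, 0.1, -0.8]
finger_gap: 0.034
spooltop [359. 102.] 2627 z 0.053 rect [457.5 327.1  37.5  37.7  22.3]
spooltop [393. 183.] 2049 z 0.053 rect [518.7 340.4  37.6  37.4  89.4]
spooltop [ 20. 345.] 541 z 0.061 rect [572.7  23.7  13.1  44.3  80.2]
tray [313. 138.] 6150 z 0.03 rect [503.  275.2 136.4 196.1  12.5]
4.5 [0.5087 0.244  0.2921] toolx [-0.959  0.283 -0.001] tooly [0.283 0.959 0.001] z [ 0.001  0.001 -1.   ] [ 0.3  0.6 -0.2]
```

View pics/wrist3.png

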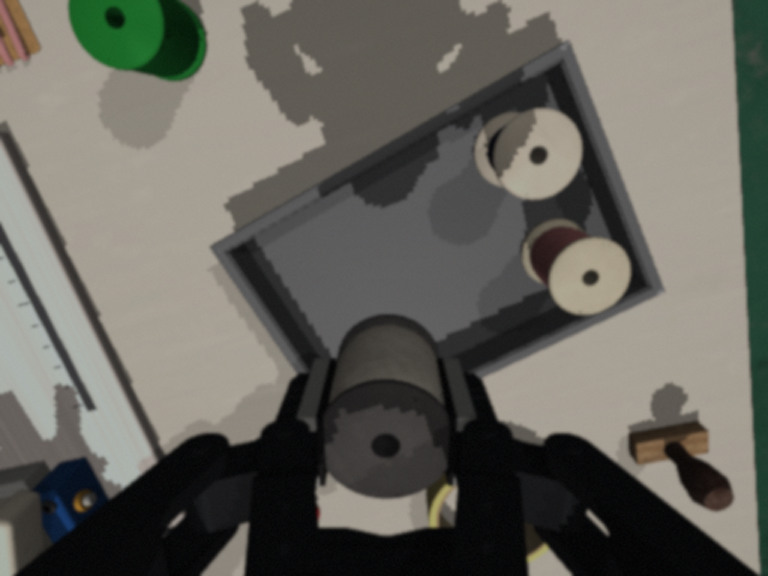

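The spool is held upright by its core at image (387,440), over the empty part of the tray at local (-1,-32) mm. I'll lower it, release it and lift.

```bash
python3 -m jog '[{"dx":0,"dy":0,"dz":20,"twist":0},{"dx":0,"dy":0,"dz":50,"twist":0},{"dx":0,"dy":0,"dz":78,"twist":0},{"dx":0,"dy":0,"dz":92,"twist":0},{"dx":0,"dy":0,"dz":98,"twist":0},{"dx":0,"dy":0,"dz":100,"twist":0},{"dx":0,"dy":0,"dz":100,"twist":0},{"dx":0,"dy":0,"dz":100,"twist":0}]'
python3 -m jog '[{"dx":0,"dy":0,"dz":0,"twist":0},{"dx":0,"dy":0,"dz":0,"twist":0},{"dx":0,"dy":0,"dz":0,"twist":0},{"dx":0,"dy":0,"dz":0,"twist":0},{"dx":0,"dy":0,"dz":-15,"twist":0},{"dx":0,"dy":0,"dz":-45,"twist":0},{"dx":0,"dy":0,"dz":-90,"twist":0},{"dx":0,"dy":0,"dz":-120,"twist":0},{"dx":0,"dy":0,"dz":-125,"twist":0}]' 60
python3 meas.py wrist4 | egrep "tray|spool|toolx"
```

```text
time_s: 5.3
ee_pos: [0.509, 0.2416, 0.1928]
tcp_rot: [0.454, 3.107, 0.002]
force: [0.1, 0.2, 0.1]
finger_gap: 0.034
time_s: 6.2
ee_pos: [0.5099, 0.2417, 0.3216]
tcp_rot: [0.454, 3.103, 0.008]
force: [-0.1, 0.5, -0.2]
finger_gap: 0.0603
spooltop [348.  95.] 2044 z 0.053 rect [457.7 327.1  37.4  37.2  73.5]
spooltop [380. 168.] 1623 z 0.053 rect [518.6 339.9  37.4  37.6  83.7]
spooltop [255. 189.] 1530 z 0.053 rect [507.3 241.3  36.4  37.6  72.4]
spooltop [ 44. 313.] 314 z 0.061 rect [566.2  26.5  12.7  30.9  88.6]
spooltop [ 11. 338.] 489 z 0.054 rect [579.6 -22.6  33.5  16.6  89.7]
tray [300. 148.] 5930 z 0.03 rect [503.1 275.1 136.5 196.4  12.5]
6.25 [0.5094 0.2417 0.3203] toolx [-0.958  0.286 -0.004] tooly [0.286 0.958 0.005] z [ 0.005  0.003 -1.   ] [ 0.7 -0.3  0.4]
```

The white spool stands in the tray at (507,241), with the others undisturbed. Next is the marker: I'll turn the tool by -23° and approach.

```bash
python3 -m jog '[{"dx":-1,"dy":-15,"dz":0,"twist":-1},{"dx":-3,"dy":-50,"dz":0,"twist":-4},{"dx":-5,"dy":-95,"dz":0,"twist":-8},{"dx":-7,"dy":-140,"dz":0,"twist":-12},{"dx":-10,"dy":-185,"dz":0,"twist":-16},{"dx":-12,"dy":-230,"dz":0,"twist":-20},{"dx":-14,"dy":-270,"dz":10,"twist":-23},{"dx":-16,"dy":-300,"dz":40,"twist":-23},{"dx":-16,"dy":-310,"dz":75,"twist":-23},{"dx":-16,"dy":-310,"dz":80,"twist":-23}]' 50
python3 -m jog '[{"dx":0,"dy":0,"dz":0,"twist":0},{"dx":0,"dy":0,"dz":0,"twist":0}]'
python3 - <<'E'
from h import *
s=observe();print(np.round(s["joint_pos"],2))
c=grab("wrist");P=cloud(c);V=c["color"].max(2);z=P[...,2]
m=((V<55)&(z>.013)&(z<.028)&(P[...,0]>.3)&(P[...,0]<.53)&(abs(P[...,1]+.06)<.08)).astype(np.uint8)
k,l,st,ce=cv2.connectedComponentsWithStats(m)
i=1+np.argmax(st[1:,4]);q=P[l==i];print(ce[i],cv2.minAreaRect((q[:,:2]*1000).astype(np.float32)),np.nanpercentile(q[:,2],[5,50,95]))
R=Ro.from_rotvec(s["tcp_rot"]).as_matrix();print(s["ee_pos"],np.round(R,3).tolist())
E
```

```text
time_s: 7.25
ee_pos: [0.4327, -0.0616, 0.2337]
tcp_rot: [0.169, -3.129, 0.001]
force: [-1.2, -0.4, -0.5]
finger_gap: 0.0501
time_s: 7.45
ee_pos: [0.436, -0.0592, 0.2375]
tcp_rot: [-0.178, 3.136, 0.001]
force: [-0.0, 0.6, 0.1]
finger_gap: 0.0499
[-0.28  0.37  0.33  2.25 -0.23  0.54  1.91]
[256.02424023 207.9146165 ] ((436.9936828613281, -60.682437896728516), (137.4517364501953, 10.086874008178711), 6.064112663269043) [0.01681962 0.01943382 0.02193003]
[ 0.43603204 -0.05923376  0.23745522] [[-0.994, -0.113, 0.001], [-0.113, 0.994, 0.0], [-0.001, 0.0, -1.0]]
```

The marker is confirmed at (437,-61), yaw 6°, directly below the tool.

```bash
python3 -m jog '[{"dx":0,"dy":-1,"dz":15,"twist":0},{"dx":0,"dy":-1,"dz":33,"twist":0},{"dx":0,"dy":-1,"dz":45,"twist":0},{"dx":0,"dy":-1,"dz":51,"twist":0},{"dx":0,"dy":-1,"dz":51,"twist":0}]'
python3 -m jog '[{"dx":0,"dy":0,"dz":0,"twist":0},{"dx":0,"dy":0,"dz":0,"twist":0},{"dx":0,"dy":0,"dz":0,"twist":0},{"dx":0,"dy":0,"dz":0,"twist":0},{"dx":0,"dy":0,"dz":0,"twist":0}]' 2
```

```text
time_s: 8.0
ee_pos: [0.4355, -0.0608, 0.1856]
tcp_rot: [0.176, -3.136, -0.0]
force: [-0.5, 0.8, -0.2]
finger_gap: 0.0498
time_s: 8.5
ee_pos: [0.4356, -0.0612, 0.1864]
tcp_rot: [-0.175, 3.136, 0.0]
force: [-0.6, 0.3, 6.5]
finger_gap: 0.0085
```

Gap 8.5 mm on an 11 mm pen with an upward force suggests the pads grip above its middle. I'll regrasp slightly lower.

```bash
python3 -m jog '[{"dx":0,"dy":0,"dz":0,"twist":0},{"dx":0,"dy":0,"dz":0,"twist":0},{"dx":0,"dy":0,"dz":2,"twist":0},{"dx":0,"dy":0,"dz":3,"twist":0},{"dx":0,"dy":0,"dz":3,"twist":0}]' 30
python3 -m jog '[{"dx":0,"dy":0,"dz":0,"twist":0},{"dx":0,"dy":0,"dz":0,"twist":0},{"dx":0,"dy":0,"dz":0,"twist":0},{"dx":0,"dy":0,"dz":0,"twist":0}]' 2
```

```text
time_s: 9.0
ee_pos: [0.4355, -0.0612, 0.183]
tcp_rot: [0.175, -3.137, -0.001]
force: [-2.5, 1.1, 9.1]
finger_gap: 0.03
time_s: 9.4
ee_pos: [0.4365, -0.0613, 0.1839]
tcp_rot: [-0.174, 3.134, 0.0]
force: [-2.0, 0.5, 19.9]
finger_gap: 0.0083
```

The tips are now touching the plate and the gap is the same, so the grip is as low as it can go. I'll lift and check.

```bash
python3 -m jog '[{"dx":0,"dy":0,"dz":-3,"twist":0},{"dx":0,"dy":0,"dz":-10,"twist":0},{"dx":0,"dy":0,"dz":-30,"twist":0},{"dx":0,"dy":0,"dz":-60,"twist":0},{"dx":0,"dy":0,"dz":-85,"twist":0},{"dx":0,"dy":0,"dz":-90,"twist":0},{"dx":0,"dy":0,"dz":-90,"twist":0}]'
python3 meas.py wrist5 | egrep "toolx"
```

```text
time_s: 10.1
ee_pos: [0.4355, -0.061, 0.2733]
tcp_rot: [-0.176, 3.135, 0.001]
force: [1.3, -0.2, -0.8]
finger_gap: 0.0084
10.15 [ 0.4352 -0.0609  0.2725] toolx [-0.994 -0.112  0.   ] tooly [-0.112  0.994  0.   ] z [-0.  0. -1.] [ 0.6 -0.3  0. ]
```

View pics/wrist5.png

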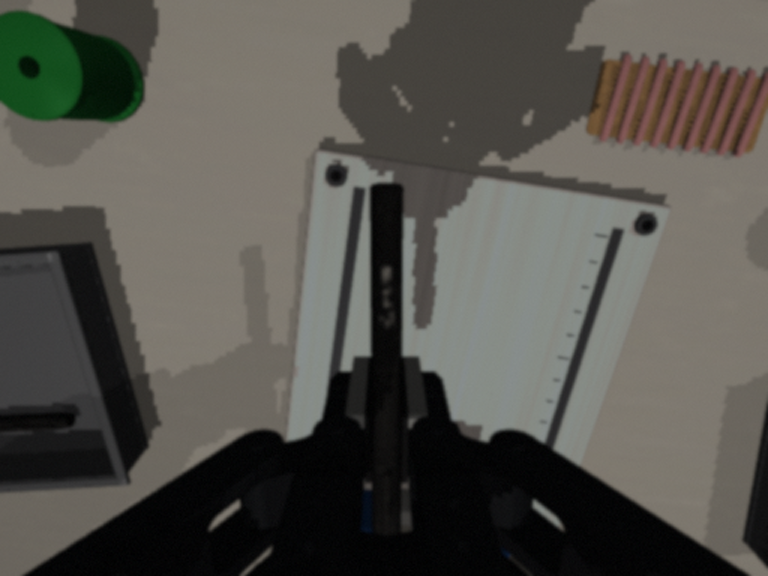

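The marker is held level and centred at image (387,330). I'll carry it to the pen tray, turning it by +86°.

```bash
python3 -m jog '[{"dx":-1,"dy":-10,"dz":0,"twist":5},{"dx":-3,"dy":-35,"dz":0,"twist":13},{"dx":-6,"dy":-65,"dz":0,"twist":21},{"dx":-9,"dy":-95,"dz":0,"twist":29},{"dx":-12,"dy":-125,"dz":0,"twist":37},{"dx":-15,"dy":-155,"dz":0,"twist":45},{"dx":-18,"dy":-185,"dz":0,"twist":53},{"dx":-20,"dy":-212,"dz":0,"twist":61},{"dx":-22,"dy":-234,"dz":0,"twist":69},{"dx":-23,"dy":-246,"dz":0,"twist":77}]'
python3 -m jog '[{"dx":0,"dy":0,"dz":0,"twist":7},{"dx":0,"dy":0,"dz":0,"twist":9},{"dx":0,"dy":0,"dz":0,"twist":9},{"dx":0,"dy":0,"dz":0,"twist":9}]'
python3 meas.py wrist6 | egrep "toolx|tray"; python3 - <<'E'
from h import *
import pickle
c=pickle.load(open("wrist6.pkl","rb"));P=cloud(c);z=P[...,2]
m=(z>.024)&(z<.034)&(P[...,1]<-.18)&(P[...,1]>-.45)&(P[...,0]>.4)&(P[...,0]<.62)
print(np.round(cv2.minAreaRect((P[m][:,:2]*1000).astype(np.float32))[0]),cv2.minAreaRect((P[m][:,:2]*1000).astype(np.float32)))
E
```

```text
time_s: 11.15
ee_pos: [0.4851, -0.3049, 0.2711]
tcp_rot: [-1.825, -2.556, 0.003]
force: [0.0, -0.1, -0.4]
finger_gap: 0.0086
time_s: 11.55
ee_pos: [0.4855, -0.3025, 0.272]
tcp_rot: [-2.007, -2.415, 0.001]
force: [-0.4, 0.0, 0.0]
finger_gap: 0.0087
tray [297. 137.] 6335 z 0.03 rect [ 506.4 -292.5  135.6  176.2   10.6]
11.6 [ 0.4856 -0.3027  0.2722] toolx [-0.183  0.983  0.001] tooly [ 0.983  0.183 -0.001] z [-0.001  0.    -1.   ] [-0.6  0.1 -0.8]
[ 507. -292.] ((506.7052001953125, -292.447998046875), (136.34808349609375, 176.10757446289062), 10.499680519104004)
```

View pics/wrist6.png

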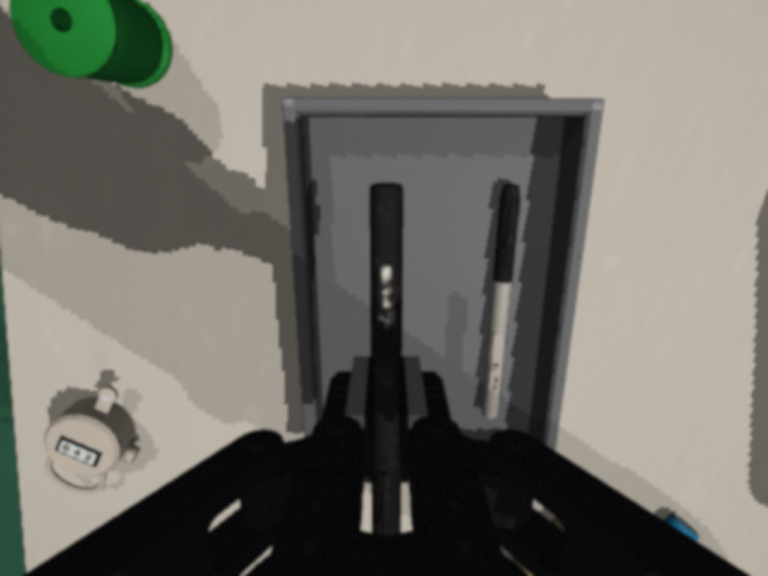

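The marker is parallel to the tray over its empty side, with the silver marker at image (503,300). I'll lower and release it, then lift and head back to the jig.

```bash
python3 -m jog '[{"dx":0,"dy":0,"dz":20,"twist":0},{"dx":0,"dy":0,"dz":50,"twist":0},{"dx":0,"dy":0,"dz":75,"twist":0},{"dx":0,"dy":0,"dz":86,"twist":0},{"dx":0,"dy":0,"dz":90,"twist":0},{"dx":0,"dy":0,"dz":90,"twist":0}]'
python3 -m jog '[{"dx":0,"dy":0,"dz":0,"twist":0},{"dx":0,"dy":0,"dz":0,"twist":0},{"dx":0,"dy":0,"dz":0,"twist":0},{"dx":0,"dy":0,"dz":-10,"twist":0},{"dx":0,"dy":0,"dz":-40,"twist":0},{"dx":0,"dy":0,"dz":-85,"twist":0},{"dx":0,"dy":0,"dz":-125,"twist":0},{"dx":0,"dy":0,"dz":-150,"twist":0},{"dx":0,"dy":0,"dz":-155,"twist":0}]' 32
python3 - <<'E'
from h import *
c=grab("wrist");P=cloud(c);V=c["color"].max(2);z=P[...,2]
m=((V<60)&(z>.009)&(z<.022)&(P[...,0]>.42)&(P[...,0]<.58)&(abs(P[...,1]+.3)<.09)).astype(np.uint8)
k,l,st,ce=cv2.connectedComponentsWithStats(m)
for i in range(1,k):
  if st[i,4]>60:
    q=P[l==i];print(ce[i],cv2.minAreaRect((q[:,:2]*1000).astype(np.float32)),np.nanmedian(q[:,2]))
s=observe();R=Ro.from_rotvec(s["tcp_rot"]).as_matrix();print(s["time_s"],s["ee_pos"],np.round(R,3).tolist(),s["joint_pos"].round(2) if hasattr(s["joint_pos"],"round") else s["joint_pos"])
E
```

```text
time_s: 12.2
ee_pos: [0.4857, -0.3032, 0.1829]
tcp_rot: [2.011, 2.414, 0.0]
force: [-0.2, -0.5, 0.2]
finger_gap: 0.0085
time_s: 13.1
ee_pos: [0.4861, -0.304, 0.3416]
tcp_rot: [2.008, 2.409, 0.003]
force: [-0.4, -0.9, -1.1]
finger_gap: 0.0319
[216.47735192 153.17770035] ((446.7646789550781, -303.53863525390625), (0.4966636598110199, 162.64552307128906), 10.518657684326172) 0.015684055984059753
[342.825      157.30178571] ((566.6492309570312, -281.3465270996094), (1.2813599109649658, 145.1723175048828), 10.52492904663086) 0.01572835700996497
[255.93200296 169.58980044] ((486.1000671386719, -305.8712158203125), (10.62829875946045, 136.64561462402344), 9.990763664245605) 0.013291520461351847
[317.71026157 136.98591549] ((538.3626098632812, -260.8563232421875), (9.887738227844238, 50.336631774902344), 9.961297035217285) 0.012668890502917474
13.15 [ 0.48599453 -0.30356201  0.34043615] [[-0.18, 0.984, 0.004], [0.984, 0.18, -0.001], [-0.002, 0.004, -1.0]] [-0.17  0.5   0.83  1.91 -0.46  0.93  1.06]
```

The marker lies flat at (486,-306), parallel to the tray. Now I'll go over the heel block's grip.

```bash
python3 -m jog '[{"dx":8,"dy":5,"dz":0,"twist":-5},{"dx":30,"dy":18,"dz":0,"twist":-13},{"dx":60,"dy":36,"dz":0,"twist":-21},{"dx":95,"dy":58,"dz":0,"twist":-29},{"dx":130,"dy":79,"dz":0,"twist":-37},{"dx":165,"dy":100,"dz":0,"twist":-45},{"dx":200,"dy":121,"dz":0,"twist":-53},{"dx":230,"dy":139,"dz":0,"twist":-61},{"dx":250,"dy":151,"dz":0,"twist":-69},{"dx":256,"dy":155,"dz":0,"twist":-77}]' 70
python3 -m jog '[{"dx":0,"dy":0,"dz":0,"twist":0},{"dx":0,"dy":0,"dz":0,"twist":0},{"dx":0,"dy":0,"dz":0,"twist":0}]'
python3 meas.py wrist7 | egrep "toolx|orange|blue"; python3 -c "
from h import *
s=observe();print(np.round(s['joint_pos'],2),np.round(s['force'],1))"
```

```text
time_s: 14.15
ee_pos: [0.5922, -0.0192, 0.3361]
tcp_rot: [-0.054, -3.139, -0.002]
force: [-0.4, -0.6, -0.7]
finger_gap: 0.0697
time_s: 14.45
ee_pos: [0.5914, -0.0246, 0.3373]
tcp_rot: [-0.079, -3.14, 0.001]
force: [-0.0, -0.4, 0.5]
finger_gap: 0.0698
orangetop [260. 219.] 2103 z 0.121 rect [592.4 -24.6  22.8  44.6  86.8]
blue [209. 206.] 50 z 0.041 rect [609.2 -70.9   2.3  20.4  87.3]
blue [309. 205.] 51 z 0.042 rect [613.6  20.1   2.4  19.9  89.7]
14.5 [ 0.5915 -0.0245  0.3374] toolx [-0.999  0.049  0.001] tooly [ 0.049  0.999 -0.001] z [-0.001 -0.001 -1.   ] [ 0.7 -0.4 -0.3]
[-0.42  0.44  0.46  1.85 -0.24  0.91  1.68] [ 0.7 -0.4 -0.3]
```

View pics/wrist7.png

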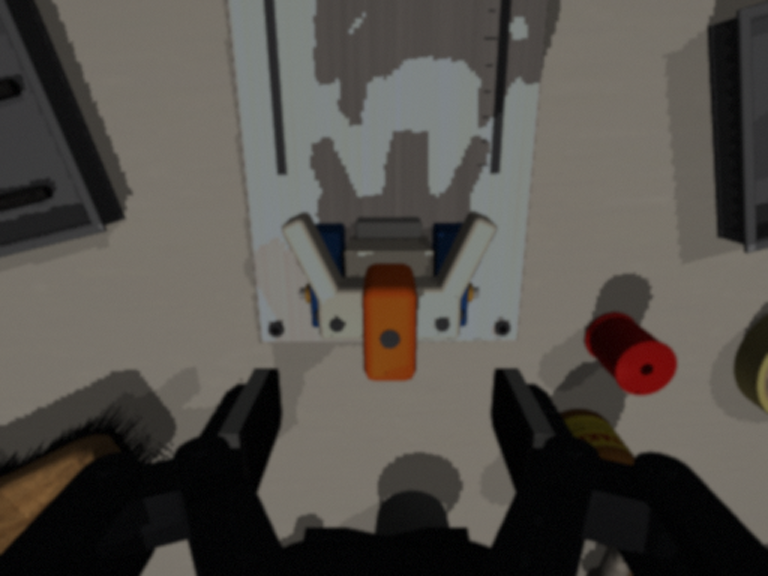

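The tool is aligned over the orange grip (image (390,320)), within 1 mm. I'll descend and grip.

```bash
python3 -m jog '[{"dx":0,"dy":0,"dz":12,"twist":0},{"dx":0,"dy":0,"dz":35,"twist":0},{"dx":-1,"dy":0,"dz":58,"twist":0},{"dx":-1,"dy":0,"dz":73,"twist":0},{"dx":-1,"dy":0,"dz":80,"twist":0},{"dx":-1,"dy":0,"dz":80,"twist":0},{"dx":-1,"dy":0,"dz":80,"twist":0}]'
python3 -m jog '[{"dx":0,"dy":0,"dz":0,"twist":0},{"dx":0,"dy":0,"dz":0,"twist":0},{"dx":0,"dy":0,"dz":0,"twist":0},{"dx":0,"dy":0,"dz":0,"twist":0},{"dx":0,"dy":0,"dz":0,"twist":0},{"dx":0,"dy":0,"dz":0,"twist":0}]' 10; python3 -c "
from h import *
s=observe();print(s['force'],s['wrist_torque'])"
```

```text
time_s: 15.2
ee_pos: [0.5933, -0.0235, 0.2582]
tcp_rot: [0.072, 3.14, -0.0]
force: [-0.7, 0.1, 0.4]
finger_gap: 0.0698
time_s: 15.8
ee_pos: [0.5931, -0.0233, 0.2584]
tcp_rot: [0.071, 3.14, 0.001]
force: [-1.8, -0.0, 5.9]
finger_gap: 0.0235
[-1.81146691 -0.03289099  5.86526801] [0.05221231 0.34609154 0.08221471]
```

Gripped, with a gap of 23.5 mm. First swing: lean to +y along the arc about the left pinch.

```bash
cat > st.py <<'E'
from h import *
s=observe();print("F",np.round(s['force'],1),"M",np.round(s['wrist_torque'],2))
c=grab("side");P=cloud(c);hsv=cv2.cvtColor(c["color"],cv2.COLOR_RGB2HSV);H,S,V=[hsv[...,i].astype(int) for i in range(3)];z=P[...,2]
near=(abs(P[...,0]-.59)<.09)&(abs(P[...,1]+.025)<.09)
def st(nm,m):
    q=P[m];print(nm,len(q),"med",np.round(np.nanmedian(q,0)*1000,1),"z5",np.round(np.nanpercentile(q[:,2],5)*1000,1), "px",np.round(np.argwhere(m).mean(0),1))
st("orange",near&(H>=3)&(H<=14)&(S>170)&(z>.06))
w=near&(S<60)&(V>110)&(z>.048)&(z<.14)
st("white",w)
# tilt: top surface of V stop, z vs y
c2=grab("scene");P=cloud(c2);hsv=cv2.cvtColor(c2["color"],cv2.COLOR_RGB2HSV);H,S,V=[hsv[...,i].astype(int) for i in range(3)];z=P[...,2]
near=(abs(P[...,0]-.59)<.09)&(abs(P[...,1]+.025)<.09)
for nm,m in[("L",near&(S<60)&(V>90)&(z>.05)&(z<.15)&(P[...,1]>.008)),("R",near&(S<60)&(V>90)&(z>.05)&(z<.15)&(P[...,1]<-.058))]: 
    q=P[m];print("stop",nm,len(q),np.round(np.nanpercentile(q[:,2],[50,90])*1000,1) if len(q) else "")
E
python3 st.py
python3 -m jog '[{"dx":0,"dy":1,"dz":-0.4,"twist":0},{"dx":0,"dy":3,"dz":-1,"twist":0},{"dx":0,"dy":5,"dz":-1.8,"twist":0},{"dx":0,"dy":7,"dz":-2.5,"twist":0},{"dx":0,"dy":7,"dz":-2.5,"twist":0}]'
python3 st.py
```

```text
F [-1.8 -0.   5.9] M [0.05 0.35 0.08]
orange 44 med [577.4 -13.5 104.7] z5 82.7 px [189.7 250.9]
white 214 med [578.2   4.4  69.2] z5 52.6 px [198.8 250.4]
stop L 50 [72.6 77.7]
stop R 55 [75.4 79.3]
time_s: 16.4
ee_pos: [0.593, -0.0195, 0.2588]
tcp_rot: [0.075, 3.14, -0.009]
force: [4.3, -9.9, -13.5]
finger_gap: 0.0234
F [  4.3  -9.9 -13.5] M [-2.69 -1.25  0.12]
orange 57 med [577.3 -10.9 102.1] z5 84.3 px [190.3 249.8]
white 213 med [578.5   9.9  69.1] z5 52.2 px [199.4 249.6]
stop L 57 [71.8 78.2]
stop R 56 [ 75.  133.5]
```

The arm is compliant: 4 of the 7 mm went through at a lateral force of 10 N. I'll lean further.

```bash
python3 -m jog '[{"dx":0,"dy":2,"dz":-0.5,"twist":0},{"dx":0,"dy":4,"dz":-1,"twist":0},{"dx":0,"dy":6,"dz":-1,"twist":0},{"dx":0,"dy":8,"dz":-1,"twist":0},{"dx":0,"dy":8,"dz":-1,"twist":0}]'
python3 st.py
```

```text
time_s: 17.0
ee_pos: [0.5929, -0.0164, 0.2594]
tcp_rot: [0.081, 3.14, -0.02]
force: [5.5, -21.0, -16.7]
finger_gap: 0.0236
F [  5.5 -21.  -16.7] M [-6.12 -1.3   0.1 ]
orange 61 med [577.4  -9.1 106. ] z5 82.9 px [190.1 249.6]
white 227 med [578.    4.6  69.4] z5 52.1 px [199.2 249.9]
stop L 65 [71.7 78. ]
stop R 48 [ 76.9 134. ]
```

The moment balance shows the full-height pads resisting the tilt: about 2.9 Nm at the pads, against roughly 1.9 Nm of tilting moment. I can't command tool tilt. I'll go back to centre and regrip with only the fingertips on the top 12 mm or so of the grip, so the block can pivot between them and the lever arm is longer.

```bash
python3 -m jog '[{"dx":0,"dy":-4,"dz":1,"twist":0},{"dx":0,"dy":-8,"dz":2,"twist":0},{"dx":0,"dy":-12,"dz":3,"twist":0},{"dx":0,"dy":-15,"dz":3.5,"twist":0},{"dx":0,"dy":-15,"dz":3.5,"twist":0}]'
python3 -m jog '[{"dx":0,"dy":0,"dz":0,"twist":0},{"dx":0,"dy":0,"dz":0,"twist":0},{"dx":0,"dy":0,"dz":-8,"twist":0},{"dx":0,"dy":0,"dz":-18,"twist":0},{"dx":0,"dy":0,"dz":-24,"twist":0},{"dx":0,"dy":0,"dz":-24,"twist":0}]' 36
python3 -m jog '[{"dx":0,"dy":0,"dz":0,"twist":0},{"dx":0,"dy":0,"dz":0,"twist":0},{"dx":0,"dy":0,"dz":0,"twist":0},{"dx":0,"dy":0,"dz":0,"twist":0}]' 10
python3 -m jog '[{"dx":0,"dy":3,"dz":-1,"twist":0},{"dx":0,"dy":6,"dz":-2,"twist":0},{"dx":0,"dy":9,"dz":-3,"twist":0},{"dx":0,"dy":12,"dz":-3.5,"twist":0},{"dx":0,"dy":12,"dz":-3.5,"twist":0}]'
python3 st.py
```

```text
time_s: 17.6
ee_pos: [0.5931, -0.0232, 0.2586]
tcp_rot: [0.073, 3.14, 0.002]
force: [-3.0, 0.9, 10.0]
finger_gap: 0.0234
time_s: 18.2
ee_pos: [0.5935, -0.0234, 0.2832]
tcp_rot: [0.071, 3.138, 0.001]
force: [0.4, -0.1, 0.1]
finger_gap: 0.036
time_s: 18.6
ee_pos: [0.5932, -0.0231, 0.2823]
tcp_rot: [0.071, 3.14, 0.001]
force: [-1.1, 0.9, 8.2]
finger_gap: 0.0224
time_s: 19.1
ee_pos: [0.5927, -0.0158, 0.2835]
tcp_rot: [-0.076, -3.14, 0.012]
force: [2.9, -12.3, -11.1]
finger_gap: 0.0227
F [  2.9 -12.3 -11.1] M [-3.56 -0.9   0.1 ]
orange 91 med [583.8  -7.2  97.4] z5 82.2 px [191.3 248.3]
white 227 med [577.6   5.7  69.9] z5 52.9 px [199.2 250. ]
stop L 64 [71.8 77.7]
stop R 43 [76.2 80.7]
```

Softer now: 12 N for 7 mm. I'll measure tilt and rise from the V-stop arms in the wrist depth, and lean further.

```bash
cat > tl.py <<'E'
from h import *
s=observe();c=grab("wrist");P=cloud(c);hsv=cv2.cvtColor(c["color"],cv2.COLOR_RGB2HSV);S,V=hsv[...,1].astype(int),hsv[...,2].astype(int)
th=np.radians(-2.7);d=P[...,:2]-np.array([.5924,-.0246]);x=d[...,0]*np.cos(th)+d[...,1]*np.sin(th);y=-d[...,0]*np.sin(th)+d[...,1]*np.cos(th);z=P[...,2]
m=(z>.065)&(z<.15)&(x>-.05)&(x<-.005)&(abs(y)>.02)&(abs(y)<.07)&(S<70)
o=[]
for k in(m&(y>0),m&(y<0)):
    q=np.c_[y[k],z[k]];zt=np.percentile(q[:,1],60) if len(q)>20 else np.nan
    q=q[abs(q[:,1]-zt)<.004];o.append((len(q),)+tuple(np.median(q,0)*1000) if len(q) else (0,0,0))
print("L n,y,z",np.round(o[0],1),"R",np.round(o[1],1),"tilt(top to +y)",np.round((o[1][2]-o[0][2])/(o[0][1]-o[1][1]),3),"rise",np.round((o[0][2]+o[1][2])/2-78,1))
print("t",s["time_s"],"F",np.round(s['force'],1),"M",np.round(s['wrist_torque'],2),"ee",np.round(np.array(s["ee_pos"])*1000,1))
E
python3 tl.py
python3 -m jog '[{"dx":0,"dy":2,"dz":-0.5,"twist":0},{"dx":0,"dy":4,"dz":-1,"twist":0},{"dx":0,"dy":6,"dz":-1.5,"twist":0},{"dx":0,"dy":8,"dz":-2,"twist":0},{"dx":0,"dy":8,"dz":-2,"twist":0}]'
python3 tl.py
```

```text
L n,y,z [1515.    44.4   76.2] R [1506.   -35.5   79.8] tilt(top to +y) 0.044 rise -0.0
t 19.2 F [  4.  -12.2 -11.8] M [-3.61 -0.84  0.11] ee [592.8 -15.8 283.5]
time_s: 19.75
ee_pos: [0.5926, -0.0106, 0.285]
tcp_rot: [-0.079, -3.139, 0.018]
force: [2.8, -19.6, -15.5]
finger_gap: 0.0224
L n,y,z [1417.    46.1   75.1] R [1509.   -33.4   83. ] tilt(top to +y) 0.099 rise 1.1
t 19.75 F [  2.8 -19.6 -15.5] M [-5.31 -0.94  0.17] ee [592.6 -10.6 285. ]
```

Tilt is 0.10 rad at 20 N, so the pivoting works. Now the swing to the other side, with a gentle upward bias.

```bash
python3 -m jog '[{"dx":0,"dy":-5,"dz":0,"twist":0},{"dx":0,"dy":-10,"dz":-0.5,"twist":0},{"dx":0,"dy":-15,"dz":-1,"twist":0},{"dx":0,"dy":-20,"dz":-1.5,"twist":0},{"dx":0,"dy":-25,"dz":-2,"twist":0},{"dx":0,"dy":-30,"dz":-3,"twist":0},{"dx":0,"dy":-35,"dz":-4,"twist":0},{"dx":0,"dy":-40,"dz":-5,"twist":0},{"dx":0,"dy":-40,"dz":-5,"twist":0}]'
python3 tl.py
```

```text
time_s: 20.7
ee_pos: [0.5919, -0.0363, 0.2914]
tcp_rot: [-0.063, -3.138, -0.016]
force: [0.3, 15.1, -7.9]
finger_gap: 0.0225
L n,y,z [1496.    33.3   87.9] R [1446.   -46.2   79.7] tilt(top to +y) -0.103 rise 5.8
t 20.7 F [ 0.3 15.1 -7.9] M [ 4.16 -0.17 -0.04] ee [591.9 -36.3 291.4]
```

The block has walked up 5.8 mm. I'll keep swinging.

```bash
python3 -m jog '[{"dx":0,"dy":5,"dz":0,"twist":0},{"dx":0,"dy":10,"dz":-0.5,"twist":0},{"dx":0,"dy":15,"dz":-1,"twist":0},{"dx":0,"dy":20,"dz":-1.5,"twist":0},{"dx":0,"dy":25,"dz":-2,"twist":0},{"dx":0,"dy":30,"dz":-3,"twist":0},{"dx":0,"dy":35,"dz":-4,"twist":0},{"dx":0,"dy":39,"dz":-5,"twist":0},{"dx":0,"dy":39,"dz":-5,"twist":0}]'
python3 tl.py
```

```text
time_s: 21.65
ee_pos: [0.593, -0.0107, 0.2977]
tcp_rot: [-0.079, -3.14, 0.014]
force: [-1.8, -14.5, -5.3]
finger_gap: 0.022
L n,y,z [1464.    46.7   84.8] R [1435.   -33.1   92.2] tilt(top to +y) 0.093 rise 10.5
t 21.65 F [ -1.8 -14.5  -5.3] M [-4.06  0.66  0.13] ee [593.  -10.7 297.7]
```

Rise is 10.5 mm, but the pads have crept up the grip by about 5 mm. I'll regrip a bit deeper at mid-swing while the pinch holds the block.

```bash
python3 -m jog '[{"dx":0,"dy":-5,"dz":0,"twist":0},{"dx":0,"dy":-10,"dz":0,"twist":0},{"dx":0,"dy":-15,"dz":0,"twist":0},{"dx":0,"dy":-21,"dz":0,"twist":0},{"dx":0,"dy":-21,"dz":0,"twist":0}]'
python3 -m jog '[{"dx":0,"dy":0,"dz":0,"twist":0},{"dx":0,"dy":0,"dz":0,"twist":0},{"dx":0,"dy":0,"dz":3,"twist":0},{"dx":0,"dy":0,"dz":6,"twist":0},{"dx":0,"dy":0,"dz":8,"twist":0},{"dx":0,"dy":0,"dz":8,"twist":0}]' 36
python3 tl.py
python3 -m jog '[{"dx":0,"dy":0,"dz":0,"twist":0},{"dx":0,"dy":0,"dz":0,"twist":0},{"dx":0,"dy":0,"dz":0,"twist":0},{"dx":0,"dy":0,"dz":0,"twist":0}]' 10
python3 tl.py
```

```text
time_s: 22.2
ee_pos: [0.5934, -0.0222, 0.2983]
tcp_rot: [0.069, 3.14, 0.01]
force: [-2.4, 9.6, 2.8]
finger_gap: 0.0223
time_s: 22.8
ee_pos: [0.5928, -0.0253, 0.2888]
tcp_rot: [-0.072, -3.14, 0.0]
force: [1.3, 1.2, -0.4]
finger_gap: 0.0357
L n,y,z [1595.    41.9   87.3] R [1571.   -38.1   90.7] tilt(top to +y) 0.042 rise 11.0
t 22.8 F [ 1.3  1.2 -0.4] M [ 0.19 -0.1   0.02] ee [592.8 -25.3 288.8]
time_s: 23.25
ee_pos: [0.5931, -0.0239, 0.2893]
tcp_rot: [0.07, 3.141, 0.003]
force: [0.5, 6.3, 1.5]
finger_gap: 0.0226
L n,y,z [1568.    39.6   88. ] R [1584.   -40.6   88.6] tilt(top to +y) 0.008 rise 10.3
t 23.25 F [0.5 6.3 1.5] M [ 1.7  -0.11  0.04] ee [593.1 -23.9 289.3]
```

```bash
python3 -m jog '[{"dx":0,"dy":-4,"dz":-1,"twist":0},{"dx":0,"dy":-8,"dz":-2,"twist":0},{"dx":0,"dy":-12,"dz":-3,"twist":0},{"dx":0,"dy":-16,"dz":-4,"twist":0},{"dx":0,"dy":-19,"dz":-5,"twist":0},{"dx":0,"dy":-19,"dz":-5,"twist":0}]'
python3 tl.py
python3 -m jog '[{"dx":0,"dy":5,"dz":0,"twist":0},{"dx":0,"dy":10,"dz":-0.5,"twist":0},{"dx":0,"dy":15,"dz":-1,"twist":0},{"dx":0,"dy":20,"dz":-1.5,"twist":0},{"dx":0,"dy":25,"dz":-2,"twist":0},{"dx":0,"dy":30,"dz":-3,"twist":0},{"dx":0,"dy":35,"dz":-4,"twist":0},{"dx":0,"dy":38,"dz":-5,"twist":0},{"dx":0,"dy":38,"dz":-5,"twist":0}]'
python3 tl.py
```

```text
time_s: 23.9
ee_pos: [0.5923, -0.0362, 0.2925]
tcp_rot: [-0.062, -3.139, -0.017]
force: [3.9, 21.2, -10.2]
finger_gap: 0.0222
L n,y,z [1564.    33.    94.2] R [1550.   -46.7   86.7] tilt(top to +y) -0.095 rise 12.4
t 23.9 F [  3.9  21.2 -10.2] M [ 5.98 -0.88 -0.08] ee [592.3 -36.2 292.5]
time_s: 24.85
ee_pos: [0.5925, -0.0119, 0.2982]
tcp_rot: [-0.078, -3.138, 0.014]
force: [1.6, -10.2, -14.1]
finger_gap: 0.0221
L n,y,z [1597.    46.2   91.5] R [1554.   -33.1   97.7] tilt(top to +y) 0.079 rise 16.6
t 24.85 F [  1.6 -10.2 -14.1] M [-3.65 -0.3   0.  ] ee [592.5 -11.9 298.2]
```

```bash
python3 -m jog '[{"dx":0,"dy":-5,"dz":0,"twist":0},{"dx":0,"dy":-10,"dz":-0.5,"twist":0},{"dx":0,"dy":-15,"dz":-1,"twist":0},{"dx":0,"dy":-20,"dz":-1.5,"twist":0},{"dx":0,"dy":-25,"dz":-2,"twist":0},{"dx":0,"dy":-30,"dz":-3,"twist":0},{"dx":0,"dy":-35,"dz":-4,"twist":0},{"dx":0,"dy":-39,"dz":-5,"twist":0},{"dx":0,"dy":-39,"dz":-5,"twist":0}]'
python3 tl.py
python3 -m jog '[{"dx":0,"dy":5,"dz":0,"twist":0},{"dx":0,"dy":10,"dz":0,"twist":0},{"dx":0,"dy":15,"dz":0,"twist":0},{"dx":0,"dy":20,"dz":0,"twist":0},{"dx":0,"dy":20,"dz":0,"twist":0}]'
python3 tl.py
```

```text
time_s: 25.8
ee_pos: [0.5925, -0.0401, 0.3051]
tcp_rot: [0.066, 3.141, 0.014]
force: [-0.2, 12.9, -4.6]
finger_gap: 0.0225
L n,y,z [1533.    32.   106.9] R [1466.   -47.2   93.1] tilt(top to +y) -0.174 rise 22.0
t 25.8 F [-0.2 12.9 -4.6] M [4.11 0.08 0.11] ee [592.5 -40.1 305.1]
time_s: 26.35
ee_pos: [0.5937, -0.0291, 0.3069]
tcp_rot: [0.075, 3.136, -0.007]
force: [-2.9, -7.8, 10.3]
finger_gap: 0.0224
L n,y,z [1516.    37.6  105.2] R [1443.   -42.8   98. ] tilt(top to +y) -0.089 rise 23.6
t 26.35 F [-2.9 -7.8 10.3] M [-2.02  0.91  0.03] ee [593.7 -29.1 306.9]
```

The rise is now about 23 mm. I won't release any more: one last swing to +y, then settle to centre.

```bash
python3 -m jog '[{"dx":0,"dy":4,"dz":-0.5,"twist":0},{"dx":0,"dy":8,"dz":-1,"twist":0},{"dx":0,"dy":12,"dz":-2,"twist":0},{"dx":0,"dy":16,"dz":-3,"twist":0},{"dx":0,"dy":16,"dz":-4,"twist":0},{"dx":0,"dy":16,"dz":-4,"twist":0}]'
python3 tl.py
python3 -m jog '[{"dx":0,"dy":-5,"dz":-1,"twist":0},{"dx":0,"dy":-10,"dz":-2,"twist":0},{"dx":0,"dy":-15,"dz":-3,"twist":0},{"dx":0,"dy":-16,"dz":-4,"twist":0},{"dx":0,"dy":-16,"dz":-4,"twist":0}]'
python3 tl.py
```

```text
time_s: 27.0
ee_pos: [0.5946, -0.0154, 0.311]
tcp_rot: [0.079, 3.135, -0.011]
force: [-1.3, -13.1, 9.2]
finger_gap: 0.0224
L n,y,z [1479.    45.4  102.8] R [1435.   -35.2  106.2] tilt(top to +y) 0.042 rise 26.5
t 27.0 F [ -1.3 -13.1   9.2] M [-3.67  0.48 -0.02] ee [594.6 -15.4 311. ]
time_s: 27.55
ee_pos: [0.5928, -0.0251, 0.3121]
tcp_rot: [-0.071, -3.141, -0.0]
force: [-0.2, 0.5, -4.0]
finger_gap: 0.0223
L n,y,z [1540.    37.8  105.1] R [1594.   -41.7  105.9] tilt(top to +y) 0.01 rise 27.5
t 27.55 F [-0.2  0.5 -4. ] M [ 0.03 -0.   -0.03] ee [592.8 -25.1 312.1]
```

It's free: Fz is the block's weight (4 N) and the block is upright. I'll lift slowly to about 22 mm over the cheeks.

```bash
python3 -m jog '[{"dx":0,"dy":0,"dz":-2,"twist":0},{"dx":0,"dy":0,"dz":-6,"twist":0},{"dx":0,"dy":0,"dz":-11,"twist":0},{"dx":0,"dy":0,"dz":-16,"twist":0},{"dx":0,"dy":0,"dz":-21,"twist":0},{"dx":0,"dy":0,"dz":-25,"twist":0},{"dx":0,"dy":0,"dz":-27,"twist":0},{"dx":0,"dy":0,"dz":-27,"twist":0},{"dx":0,"dy":0,"dz":-27,"twist":0}]'
python3 tl.py
python3 - <<'E'
from h import *
a=grab("side")["color"][150:310,180:330];b=grab("scene")["color"][145:275,145:365]
a=cv2.resize(a,(394,420),interpolation=cv2.INTER_CUBIC);b=cv2.resize(b,(406,240),interpolation=cv2.INTER_CUBIC);b=cv2.copyMakeBorder(b,0,180,0,0,cv2.BORDER_CONSTANT)
cv2.imwrite("pics/end.png",np.hstack([a,b])[:,:,::-1])
E
```

```text
time_s: 28.5
ee_pos: [0.5928, -0.0253, 0.3391]
tcp_rot: [-0.071, -3.141, -0.0]
force: [-0.3, 0.6, -4.8]
finger_gap: 0.0225
L n,y,z [1542.    37.5  132.1] R [1604.   -41.9  133. ] tilt(top to +y) 0.011 rise 54.6
t 28.5 F [-0.3  0.6 -4.8] M [-0.02  0.02  0.01] ee [592.8 -25.3 339.1]
```

View pics/end.png

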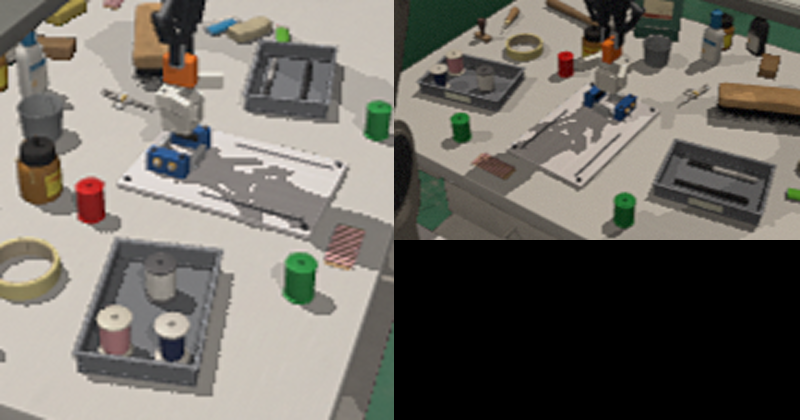

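The final picture shows the block held upright above the blue cheeks at (180,105), the three spools standing in the left tray, both markers in the right tray, and the bed plate clear. I'm handing the job in.

```bash
python3 -c "
from bench import *
print(job_done())"
```

```text
the job is handed in; nothing more can be done
None
```

The job is done and handed in at about 28.5 s of the 70 s allowed.

**Strays:** The white spool stands in the thread tray beside the pink and navy ones. The black marker lies flat in the pen tray, parallel to the silver one. The final picture shows the bed plate clear.

**Rocking:** My first try, gripping the full height of the orange grip, hardly tilted the block. The moves have no tilt, and the flat pads held it too stiffly. I regripped with the fingertips near the top of the grip, still across the 24 mm. From there I rocked it from side to side in six swings, about 0.04 to 0.17 rad each way. It came free at about 27 mm of rise. Side force stayed at about 21 N or less in the readings, and the pull never came near a straight yank. The pads crept up the grip, so I regripped once partway, at about 11 mm of rise.

**Last checks:**
- **Height:** the block has risen about 55 mm, so it is about 22 mm above the cheeks.
- **Upright:** it leans 0.01 rad.
- **Held:** the gripper carries only the block's weight (4.8 N), and the finger gap is steady at 22.5 mm.

One swing reached 0.17 rad, more than the suggested 0.1. The finger gap reads 1–3 mm under the nominal size on every part, the marker most. I saw no failed checks and nothing else out of place, though I did not measure the bystanders.

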